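# Unscrew the spring-loaded cap of a water filter and draw the spent cartridge

### The job

The water filter's cartridge is spent. Unscrew the filter's cap against its spring, in as many turns of the hand as it takes, without ever straining the thread, and keep hold of it as it comes free so that the spring cannot throw it off; lay it flat, right way up, in the middle of the saucer. Then draw the cartridge out by its knob and stand it in the cup to drain.

Things in the scene. Friction and masses are not known exactly. Their poses are not given: they have to be found in the camera images.
- filter: Counter-top water filter, a steel cylinder 93 mm across and 100 mm high on a grey foot 104 mm across; it stands fast and cannot move. Origin: centre of its underside on the table, z up; a small tap sticks out to its -x, 76 mm from the axis. A neck 41 mm across with a coarse thread stands on top to z = 129 mm; its bore is 32 mm wide.
- mouth (a point): Centre of the neck's upper lip, 129 mm above the table, on the axis of neck, cap and cartridge, which is upright. Once the cap is off, the spring holds the cartridge up so that the top of its knob stands about 27 mm above this point.
- cap: Black ribbed screw cap, 60 mm across, 28 mm high, 50 g, on the filter's neck. Origin: centre of its lower rim; z up. Right-hand thread: it unscrews counter-clockwise from above and climbs 12 mm a turn. How far it is screwed on varies and does not show. A spring pushes it up with 4 to 8 N; over its last 0.1 rad the thread barely holds, and past it the spring shoots the cap off unless held.
- cartridge: Loose white cartridge, 80 g, standing upright in the filter on a spring, under the cap: a barrel 27 mm across and 70 mm long with a round pull knob on top, 18 mm across, 70 to 84 mm above its underside. Origin: centre of its underside; z along it towards the knob. It slides freely in the bore.
- saucer: Shallow white round saucer, 156 mm across, 14 mm high, flat inside for 90 mm, loose on the table. Origin: centre of its underside; its inner floor is 5 mm above that.
- cup: Small white cup without a handle, 64 mm across at the rim, 58 mm high, wall 3.5 mm, loose on the table. Origin: centre of its underside; its inner floor, about 45 mm wide, is 4.5 mm above that.
Not all that is in view belongs to the job. Of the things shaped like the saucer, the white one is meant.

How it is judged:
On the way, in this order (a step that is already met when the one before it is completed fails the run):
1. the cap is held in the gripper, clear above the neck (z of cap in the frame of mouth above 0.005 m and contact force between the fingers and cap above 0.5 N), for 0.2 s.
2. the cap lies flat, right way up, in the saucer and is let go (horizontal distance between cap and saucer below 0.03 m and contact force between cap and saucer above 0.05 N and angle between cap's own z axis and vertical below 0.2 rad and contact force between the fingers and cap below 0.05 N), for 0.2 s.
At the end, for the whole second after the job is handed in: The cap lies still in the saucer, right way up, tilted less than 0.2 rad, its centre within 30 mm of the saucer's; the cartridge stands still on the floor of the upright cup, knob up, leaning less than 0.4 rad; nothing is held (horizontal distance between cap and saucer below 0.03 m and contact force between cap and saucer above 0.05 N and angle between cap's own z axis and vertical below 0.2 rad and linear speed of each of cap, cartridge below 0.02 m/s and z of cartridge in the frame of cup between -0.005 and 0.015 m and horizontal distance between cartridge and cup below 0.025 m and angle between cartridge's own z axis and vertical below 0.4 rad and angle between cup's own z axis and vertical below 0.1 rad); the robot touches nothing.
It fails at once if the thread is strained: the force between cap and filter exceeds 25 N (contact force between cap and filter above 25 N).
It fails at once if the cap springs off the thread, or is dropped, with no finger on it: it rises until its lower rim is less than 5 mm below the mouth, or moves faster than 0.5 m/s (contact force between the fingers and cap below 0.05 N and (linear speed of cap above 0.5 m/s or (z of cap in the frame of mouth above -0.005 m and horizontal distance between cap and mouth below 0.03 m))).
It fails at once if the cartridge is dropped: away from the filter it moves faster than 0.6 m/s with no finger on it (contact force between the fingers and cartridge below 0.05 N and horizontal distance between cartridge and mouth above 0.03 m and linear speed of cartridge above 0.6 m/s).
It fails at once if the cup is tipped by more than 0.4 rad (angle between cup's own z axis and vertical above 0.4 rad).
It also fails if it takes over 72 s, if anything falls off the work surface, if the arm or the gripper's body presses on something with over 40 N, if the wrist force passes 120 N, or if a joint passes its speed limit or range.

### The arm

A 6-joint arm with a two-finger parallel gripper is mounted at the origin on a cart in front of the work surface, level with it; the furniture and walls round the work are solid. World frame = base frame: x ahead of the robot, y to its left, z up, the work surface at z = 0. Lengths are in m, angles in rad, forces in N, time in s.
With the tool pointing down it reaches from about 0.35 to 0.775 m from the base axis. Payload 7.3 kg.
Tool frame: the origin (TCP) lies midway between the tips of the shut fingers; the grasp point (between the pads) lies grasp_offset behind it (grasp_offset is the distance from the TCP to the grasp point, in m); z points along the fingers, y is the line along which they close (so a half turn about z gives the same grasp; the last joint's range is limited). The gripper opens to 92 mm and grips with 3 to 60 N. Pads are 19 mm wide; open, the fingers measure 130 mm over their backs; the gripper's body (75 mm by 190 mm) begins 47 mm behind the grasp point.
Start: joints at [1.172, 0.342, 1.524, -0, 1.275, -0.146], TCP at [0.131, 0.508, 0.227] pointing down, gripper open.
Joint ranges: [-2.53, 2.53], [-0.77, 2.02], [0.04, 2.7], [-1, 4.14], [0.28, 2.66], [-3.11, 3.11]. Speed limits (rad/s): [2.57, 2.57, 3.14, 3.14, 3.14, 3.14].

### API

Orientations are given as [roll, pitch, yaw] about the fixed x, y, z axes, in that order (R = Rz(yaw) Ry(pitch) Rx(roll)).
In Python, from cell import * gives the robot as it stands.
- The arm moves only by the tool step_arm, never from a script. Its argument "plan" is a list of rows, each a list of 5 numbers: the closure, from -1 (fully open) to 1 (shut), then the shift along the tool's x, y, z in m, then the turn about the tool's z in rad. In form: [[hand, x, y, z, twist], ...]. A call has 1 to 20 rows; each row is the pose to reach, as a shift and turn from the pose commanded when the call began, along the tool's axes at that moment; what a row does not reach only later rows make up. A row lasts 1/8 s, in which the tool goes at most 62.5 mm and 10.7 degrees, less where a joint would pass 70% of its speed; a pose out of reach is approached as far as the arm can. A call with a gripper value outside its range is refused whole. The fingers move at their own pace and stop on an object; "grip_force" is the grip in N (left out, the last holds). Time passes only in rows, so rows that repeat a pose let the fingers close. It gives the time, the measured TCP pose, the force, the opening and the grip force at its end, in the units of the state.
- observe(): the state, without advancing time (a new reading comes with each control period).
- read_camera(name): name is "scene" or "side" or "wrist"; returns a dict with "img" (420x560x3 uint8, red, green, blue), "range_z" (420x560 float32, m along the optical axis (not along the pixel's ray), 0 where there is no reading), "fx", "fy", "cx", "cy" (pixels), "k1" (the pictures are not rectified: a ray, as slopes to the right and down, at radius r is drawn at 1 + k1 r^2 times it, then the intrinsics apply), "R" (3x3) and "t" (3): a world point X has camera coordinates R X + t; the wrist camera has in their place "T_tool_cam" (4x4, takes a point from camera to tool coordinates, whose origin is the TCP and whose axes are the flange's). Camera axes: x right, y down, z forward; pixel columns grow to the right and rows downward; lengths in m; the calibration is good to about 2 mm. A picture is of the moment at which its call begins: read the wrist's pose just before it.
- hand_in(): hands the job in; it is judged then, once.
The state is a dict: "time": time; "qpos": joint angles; "qvel": joint speeds; "joint_efforts": joint torques, N m; "tool_pos": TCP position; "tool_rot": TCP orientation; "contact_force": force on the tool from outside, world axes, zero at the start; "torque": the same for the moment, N m; "opening": finger opening in m; "grip_force": force on a finger pad.
Only numpy, scipy, OpenCV 4.12 (cv2) and the standard library are available. Lean on these libraries where they do the work, as an engineer would, in place of code of your own. Each camera call takes 0.05 s, during which the arm holds its last target. There are 200 camera calls.

## Working session

There is one attempt and no reset: what is moved stays moved. The work goes in short steps, Python scripts to look and compute and a tool call to move; the robot and the scene stay as the last step left them, time stands still between calls to the robot, and variables do not carry over. Pictures are saved under pics/ and viewed, at most 10 in all, crops included, and the job is handed in when it is done.

Besides the shell and the picture viewer there is one more tool, called after "Call:" as name(argument=value, ...) on one line, values as JSON. step_arm: Moves the arm, as the interface text tells. Its arguments: {"type":"object","properties":{"plan":{"type":"array","items":{"type":"array","items":{"type":"number"}}},"grip_force":{"type":"number"}},"required":["plan"]}

```bash
mkdir -p pics; ls
cat > h.py <<'E'
from cell import *
import numpy as np, cv2
from scipy.spatial.transform import Rotation as Ro
def cloud(name):
    s=observe(); c=read_camera(name)
    v,u=np.mgrid[0:420,0:560]
    x=(u-c['cx'])/c['fx']; y=(v-c['cy'])/c['fy']
    xd,yd=x.copy(),y.copy()
    for _ in range(8):
        f=1+c['k1']*(x*x+y*y); x=xd/f; y=yd/f
    z=c['range_z']; P=np.stack([x*z,y*z,z],-1)
    if name=='wrist':
        T=np.array(c['T_tool_cam']); P=P@T[:3,:3].T+T[:3,3]
        Rt=Ro.from_euler('xyz',s['tool_rot']).as_matrix(); P=P@Rt.T+np.array(s['tool_pos'])
    else:
        P=(P-np.array(c['t']))@np.array(c['R'])
    P[z<=0]=np.nan
    return c,P
E
python3 - <<'E'
from h import *
print(observe())
for n in('scene','side','wrist'):
    c,P=cloud(n); cv2.imwrite(f'pics/{n}0.png',c['img'][...,::-1]); np.save(f'{n}0.npy',P)
a=[cv2.imread(f'pics/{n}0.png') for n in('scene','side')]
cv2.imwrite('pics/both.png',cv2.resize(np.hstack(a),(800,300)))
E
```

```text
pics
{'time': 0.0, 'qpos': array([ 1.17200157e+00,  3.42736175e-01,  1.52502338e+00,  3.62590917e-06,
        1.27539358e+00, -1.46003420e-01]), 'qvel': array([ 0.00123052, -0.00218592, -0.00074811,  0.00262743,  0.00198819,
       -0.00018084]), 'joint_efforts': array([ 1.33465786e-03, -4.31230474e+01, -2.44220960e+01,  7.18296412e-02,
        5.59654017e-02, -1.43762286e-04]), 'tool_pos': array([0.13112514, 0.50793915, 0.22603576]), 'tool_rot': array([-3.14004928e+00, -2.30457247e-04,  2.88880008e+00]), 'contact_force': array([-0.31064815,  1.08985024,  0.38543297]), 'torque': array([-0.02328075,  0.01492481, -0.03909528]), 'grip_force': 0.0, 'opening': 0.09147136477772604}
```

View pics/scene0.png

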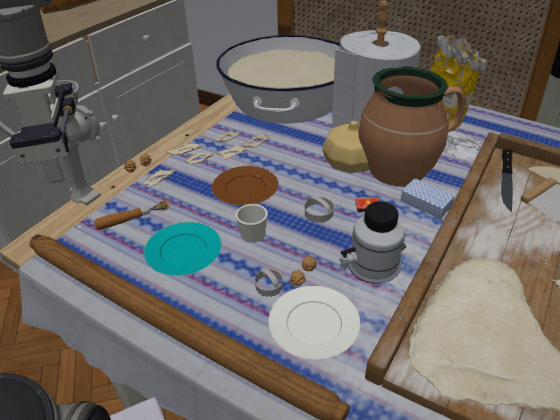

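View pics/side0.png

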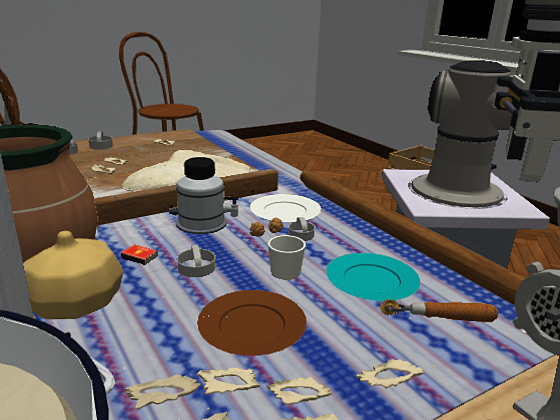

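Scene view: black cap at about (382,217), white saucer (314,322), cup (252,222), with two metal rings and walnuts lying nearby. The side view agrees.

Run:
```python
from h import *
for n,seeds in(('scene',dict(cap=(382,217),saucer=(314,322),cup=(252,222),filt=(378,250),ring1=(268,283),ring2=(318,209),nut=(297,278),nut2=(309,263),teal=(183,248),brown=(244,185),board=(420,280),pot=(405,130),tape=(350,262))),('side',dict(cap=(200,168),saucer=(285,208),cup=(286,258)))):
    P=np.load(n+'0.npy')
    for k,(u,v) in seeds.items(): print(n,k,P[v,u].round(3))
    def fit(m,lab):
        Q=P[m][:,:2]; (x,y),r=cv2.minEnclosingCircle(Q.astype(np.float32)); print(n,lab,len(Q),round(x,4),round(y,4),round(r,4))
        A=np.c_[2*Q,np.ones(len(Q))]; s=np.linalg.lstsq(A,(Q**2).sum(1),rcond=None)[0]; print('  circ',s[:2].round(4),np.sqrt(s[2]+s[:2]@s[:2]).round(4), P[m][:,2].max().round(3),P[m][:,2].min().round(3))
    def near(k,r,z0,z1):
        u,v=seeds[k];c=P[v,u];d=np.hypot(P[...,0]-c[0],P[...,1]-c[1]);return (d<r)&(P[...,2]>z0)&(P[...,2]<z1)
    fit(near('cap',.06,.125,.2),'cap')
    fit(near('cap',.07,.03,.09),'body')
    fit(near('cup',.07,.053,.07),'cup rim')
    fit(near('saucer',.1,.011,.03),'saucer rim')
```

```text
scene cap [0.596 0.209 0.136]
scene saucer [0.434 0.161 0.004]
scene cup [0.452 0.44  0.013]
scene filt [0.579 0.188 0.083]
scene ring1 [0.407 0.281 0.002]
scene ring2 [0.602 0.421 0.001]
scene nut [0.45  0.248 0.024]
scene nut2 [0.488 0.268 0.026]
scene teal [0.3   0.445 0.005]
scene brown [0.497 0.578 0.004]
scene board [0.619 0.116 0.052]
scene pot [0.787 0.383 0.165]
scene tape [0.547 0.222 0.039]
scene cap 683 0.6057 0.2222 0.0309
  circ [0.6038 0.2206] 0.0216 0.14 0.125
scene body 1435 0.5978 0.2214 0.0688
  circ [0.598  0.2268] 0.0465 0.09 0.03
scene cup rim 220 0.442 0.415 0.0327
  circ [0.4416 0.415 ] 0.0298 0.062 0.053
scene saucer rim 2239 0.4339 0.171 0.0904
  circ [0.4323 0.1649] 0.071 0.03 0.011
side cap [0.603 0.25  0.131]
side saucer [0.432 0.146 0.006]
side cup [0.444 0.448 0.049]
side cap 390 0.6076 0.2268 0.03
  circ [0.6076 0.2291] 0.0225 0.138 0.125
side body 1544 0.6006 0.2301 0.0656
  circ [0.6043 0.2145] 0.0549 0.09 0.03
side cup rim 315 0.4428 0.4169 0.033
  circ [0.4429 0.4175] 0.0298 0.061 0.053
side saucer rim 710 0.4354 0.1567 0.0799
  circ [0.434  0.1585] 0.0666 0.017 0.011
```

```bash
cat >> h.py <<'E'
def to(x,y,z,yaw=None):
    s=observe(); R=Ro.from_euler('xyz',s['tool_rot']).as_matrix()
    d=R.T@(np.array([x,y,z])-s['tool_pos'])
    print('shift',d.round(4),'q6',s['qpos'][5].round(3),'yaw',s['tool_rot'][2].round(3),'twist',None if yaw is None else round(s['tool_rot'][2]-yaw,3))
E
python3 - <<'E'
from h import *
print(grasp_offset)
to(.602,.223,.25,-1.074)
E
```

```text
0.0188
shift [-0.5271 -0.1582 -0.0237] q6 -0.146 yaw 2.889 twist 3.963
```

Call:
step_arm(plan=[[-1,-0.03,-0.01,-0.02,0.18],[-1,-0.06,-0.02,-0.03,0.36],[-1,-0.09,-0.03,-0.03,0.54],[-1,-0.12,-0.04,-0.03,0.72],[-1,-0.15,-0.05,-0.03,0.9],[-1,-0.18,-0.06,-0.03,1.08],[-1,-0.21,-0.065,-0.03,1.26],[-1,-0.24,-0.07,-0.03,1.44],[-1,-0.27,-0.08,-0.03,1.62],[-1,-0.3,-0.09,-0.03,1.8],[-1,-0.33,-0.1,-0.03,1.98],[-1,-0.36,-0.11,-0.03,2.16],[-1,-0.39,-0.12,-0.03,2.34],[-1,-0.42,-0.125,-0.03,2.52],[-1,-0.45,-0.135,-0.03,2.7],[-1,-0.48,-0.145,-0.03,2.88],[-1,-0.51,-0.153,-0.03,3.06],[-1,-0.527,-0.158,-0.03,3.24],[-1,-0.527,-0.158,-0.03,3.42],[-1,-0.527,-0.158,-0.03,3.6]])

```text
time: 2.65
tool_pos: [0.6021, 0.2232, 0.256]
tool_rot: [3.141, 0.001, -0.718]
contact_force: [-0.2, -0.7, 0.1]
opening: 0.0918
grip_force: 0.0
```

Run:
```python
from h import *
s=observe();print(s['time'],s['qpos'][5],s['tool_pos'],s['tool_rot'],s['contact_force'],s['torque'])
c,P=cloud('wrist'); cv2.imwrite('pics/w1.png',c['img'][...,::-1]); np.save('w1.npy',P); print(c['T_tool_cam'].round(3))
m=(abs(P[...,2]-.139)<.02)&(np.hypot(P[...,0]-.602,P[...,1]-.223)<.06)
print(m.sum(),np.percentile(P[m][:,2],[1,5,50,95,99]).round(4))
zt=np.median(P[m][:,2]); m&=abs(P[...,2]-zt)<.006
v,u=np.nonzero(m);print(u.min(),u.max(),v.min(),v.max())
print(cv2.minEnclosingCircle(P[m][:,:2].astype(np.float32)),P[m].mean(0))
```

```text
2.65 2.5242137980519415 [0.60210088 0.22322636 0.25599874] [ 3.14069656e+00  8.25654555e-04 -7.17731102e-01] [-0.20860954 -0.72608099  0.07662908] [0.01593685 0.19570005 0.02677756]
[[-0.001 -0.965 -0.263  0.071]
 [ 1.    -0.    -0.001  0.   ]
 [ 0.001 -0.263  0.965 -0.159]
 [ 0.     0.     0.     1.   ]]
2830 [0.1227 0.1329 0.1366 0.1379 0.1384]
248 308 169 228
((0.6079962253570557, 0.22286653518676758), 0.03001699410378933) [0.60895729 0.22187137 0.13649841]
```

View pics/w1.png

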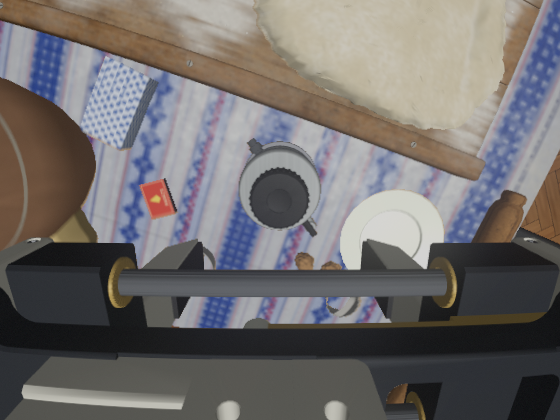

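The wrist view shows the cap at (279,200), in clear view, so I'll descend and grip.

Call:
step_arm(plan=[[-1,0.002,-0.002,0.02,0.15],[-1,0.004,-0.003,0.045,0.3],[-1,0.004,-0.003,0.07,0.44],[-1,0.004,-0.003,0.095,0.44],[-1,0.004,-0.003,0.12,0.44],[-1,0.004,-0.003,0.138,0.44],[-1,0.004,-0.003,0.147,0.44],[-1,0.004,-0.003,0.147,0.44],[-1,0.004,-0.003,0.147,0.44]])

```text
time: 3.82
tool_pos: [0.6075, 0.2234, 0.1106]
tool_rot: [-3.14, -0.0, -1.151]
contact_force: [0.4, -0.9, 0.6]
opening: 0.0918
grip_force: 0.0
```

Call:
step_arm(plan=[[0,0,0,0,0],[0.3,0,0,0,0],[0.5,0,0,0,0],[0.5,0,0,0,0],[0.5,0,0,0,0],[0.5,0,0,0,0]], grip_force=15)

```text
time: 4.58
tool_pos: [0.6071, 0.2232, 0.1098]
tool_rot: [-3.141, 0.0, -1.151]
contact_force: [0.6, -0.3, 0.3]
opening: 0.0598
grip_force: 15.0
```

```bash
cat >> h.py <<'E'
def st():
    s=observe(); print(s['time'],'q6',s['qpos'][5].round(3),s['tool_pos'].round(4),'yaw',s['tool_rot'][2].round(3),'F',s['contact_force'].round(1),'M',s['torque'].round(2),'op',round(s['opening'],4),round(s['grip_force'],1))
E
python3 -c "from h import *;st()"
```

```text
4.575 q6 2.956 [0.6071 0.2232 0.1098] yaw -1.151 F [ 0.6 -0.3  0.3] M [0.06 0.16 0.04] op 0.0598 15.0
```

Call:
step_arm(plan=[[0.5,0,0,-0.0002,-0.1],[0.5,0,0,-0.0004,-0.2],[0.5,0,0,-0.0006,-0.3],[0.5,0,0,-0.0008,-0.4]])

```text
time: 5.08
tool_pos: [0.6071, 0.2232, 0.1106]
tool_rot: [-3.141, -0.0, -0.748]
contact_force: [0.4, 0.9, -0.1]
opening: 0.0593
grip_force: 15.0
```

```bash
python3 -c "
from h import *
st();c,P=cloud('wrist'); cv2.imwrite('pics/w2.png',c['img'][...,::-1])"
```

```text
5.075 q6 2.553 [0.6071 0.2232 0.1106] yaw -0.748 F [ 0.4  0.9 -0.1] M [ 0.03  0.14 -0.03] op 0.0593 15.0
```

Call:
step_arm(plan=[[0.5,0,0,-0.0003,-0.15],[0.5,0,0,-0.0006,-0.3],[0.5,0,0,-0.0009,-0.45],[0.5,0,0,-0.0011,-0.6],[0.5,0,0,-0.0014,-0.75],[0.5,0,0,-0.0017,-0.9],[0.5,0,0,-0.002,-1.05],[0.5,0,0,-0.0023,-1.2],[0.5,0,0,-0.0026,-1.35],[0.5,0,0,-0.0029,-1.5],[0.5,0,0,-0.0032,-1.65],[0.5,0,0,-0.0034,-1.8],[0.5,0,0,-0.0037,-1.95],[0.5,0,0,-0.004,-2.1],[0.5,0,0,-0.0043,-2.25],[0.5,0,0,-0.0046,-2.4]])

```text
time: 7.12
tool_pos: [0.607, 0.2225, 0.1151]
tool_rot: [-3.141, 0.001, 1.652]
contact_force: [-0.6, -2.7, 1.1]
opening: 0.0595
grip_force: 15.0
```

```bash
python3 -c "
from h import *
st();c,P=cloud('scene');m=(np.hypot(P[...,0]-.607,P[...,1]-.223)<.03)&(P[...,2]>.08)&(c['img'].max(-1)<50)
print(m.sum(),np.percentile(P[m][:,2],[1,50,99]))
P=np.load('scene0.npy');c=cv2.imread('pics/scene0.png');m=(np.hypot(P[...,0]-.607,P[...,1]-.223)<.03)&(P[...,2]>.08)&(c.max(-1)<50);print(m.sum(),np.percentile(P[m][:,2],[1,50,99]))"
```

```text
7.125 q6 0.153 [0.607  0.2225 0.1151] yaw 1.652 F [-0.6 -2.7  1.1] M [-0.55  0.07 -0.09] op 0.0595 15.0
697 [0.11583258 0.14126957 0.29142182]
808 [0.11067774 0.135585   0.13888296]
```

Call:
step_arm(plan=[[0.5,0,0,-0.0003,-0.15],[0.5,0,0,-0.0006,-0.3],[0.5,0,0,-0.0009,-0.45],[0.5,0,0,-0.0011,-0.6],[0.5,0,0,-0.0014,-0.75],[0.5,0,0,-0.0017,-0.9],[0.5,0,0,-0.002,-1.05],[0.5,0,0,-0.0023,-1.2],[0.5,0,0,-0.0026,-1.35],[0.5,0,0,-0.0029,-1.5]])

```text
time: 8.43
tool_pos: [0.6073, 0.2227, 0.118]
tool_rot: [-3.141, 0.0, -3.134]
contact_force: [1.1, -2.2, 0.1]
opening: 0.0591
grip_force: 15.0
```

```bash
python3 -c "
from h import *
st()"
```

```text
8.425 q6 -1.345 [0.6073 0.2227 0.118 ] yaw -3.134 F [ 1.1 -2.2  0.1] M [-0.36 -0.11 -0.07] op 0.0591 15.0
```

Call:
step_arm(plan=[[0.5,0,0,-0.0003,-0.15],[0.5,0,0,-0.0006,-0.3],[0.5,0,0,-0.0009,-0.45],[0.5,0,0,-0.0011,-0.6],[0.5,0,0,-0.0014,-0.75],[0.5,0,0,-0.0017,-0.9],[0.5,0,0,-0.002,-1.05],[0.5,0,0,-0.0023,-1.2],[0.5,0,0,-0.0026,-1.35],[0.5,0,0,-0.0029,-1.5],[0.5,0,0,-0.0029,-1.5]])

```text
time: 9.8
tool_pos: [0.6074, 0.2234, 0.1216]
tool_rot: [-3.14, 0.001, -1.638]
contact_force: [-0.7, -0.7, 2.9]
opening: 0.0594
grip_force: 15.0
```

```bash
python3 -c "
from h import *
st()
c,P=cloud('side'); cv2.imwrite('pics/s2.png',cv2.resize(c['img'][120:260,120:300,::-1],None,fx=3,fy=3))
c,P=cloud('scene');m=(np.hypot(P[...,0]-.607,P[...,1]-.223)<.03)&(P[...,2]>.08)&(c['img'].max(-1)<50)
print(m.sum(),np.percentile(P[m][:,2],[1,50,99]))"
```

```text
9.8 q6 -2.84 [0.6074 0.2234 0.1216] yaw -1.638 F [-0.7 -0.7  2.9] M [0.08 0.11 0.06] op 0.0594 15.0
1122 [0.1225639 0.1486656 0.3076154]
```

View pics/s2.png

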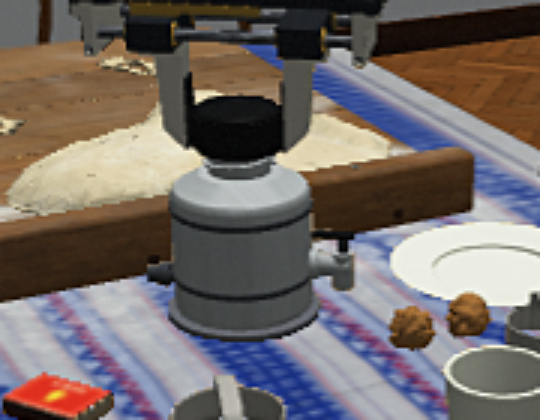

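Torque has vanished and the hand is pushed up, so the cap is probably free of the thread. I'll test with a small lift.

Call:
step_arm(plan=[[0.5,0,0,-0.0005,-0.05],[0.5,0,0,-0.001,-0.1]])

```text
time: 10.15
tool_pos: [0.6072, 0.2233, 0.1221]
tool_rot: [-3.141, 0.0, -1.537]
contact_force: [-0.2, -0.2, 4.1]
opening: 0.0596
grip_force: 15.0
```

```bash
python3 -c "
from h import *
st()"
```

```text
10.15 q6 -2.942 [0.6072 0.2233 0.1221] yaw -1.537 F [-0.2 -0.2  4.1] M [ 0.06  0.15 -0.03] op 0.0596 15.0
```

Call:
step_arm(plan=[[0.5,0,0,-0.001,0],[0.5,0,0,-0.002,0],[0.5,0,0,-0.002,0]], grip_force=20)

```text
time: 10.52
tool_pos: [0.6071, 0.2233, 0.1241]
tool_rot: [-3.141, 0.0, -1.536]
contact_force: [-0.3, 0.2, 3.4]
opening: 0.0592
grip_force: 20.0
```

```bash
python3 -c "
from h import *
st()"
```

```text
10.525 q6 -2.943 [0.6071 0.2233 0.1241] yaw -1.536 F [-0.3  0.2  3.4] M [ 0.01  0.07 -0.08] op 0.0592 20.0
```

Free. Lift well clear.

Call:
step_arm(plan=[[0.5,0,0,-0.005,0],[0.5,0,0,-0.012,0],[0.5,0,0,-0.022,0],[0.5,0,0,-0.034,0],[0.5,0,0,-0.048,0],[0.5,0,0,-0.062,0],[0.5,0,0,-0.074,0],[0.5,0,0,-0.08,0],[0.5,0,0,-0.08,0],[0.5,0,0,-0.08,0]])

```text
time: 11.78
tool_pos: [0.6067, 0.2231, 0.2033]
tool_rot: [3.141, -0.0, -1.534]
contact_force: [0.4, 0.4, -0.9]
opening: 0.059
grip_force: 20.0
```

Run:
```python
from h import *
st()
def sau(n,img,P):
    m=(img.min(-1)>150)&(img.max(-1).astype(int)-img.min(-1)<45)&(P[...,2]>-.01)&(P[...,2]<.022)&(np.hypot(P[...,0]-.433,P[...,1]-.162)<.1)
    m=cv2.morphologyEx(m.astype(np.uint8),cv2.MORPH_OPEN,np.ones((7,7)))>0
    v,u=np.nonzero(m); Q=P[m][:,:2].astype(np.float32); print(n,len(Q),cv2.minEnclosingCircle(Q),[u.min(),u.max(),v.min(),v.max()])
for n in('scene','side'):
    c,P=cloud(n); sau(n,c['img'],P)
sau('w1',cv2.imread('pics/w1.png'),np.load('w1.npy'))
to(.433,.162,.2);
```

```text
11.775 q6 -2.944 [0.6067 0.2231 0.2033] yaw -1.534 F [ 0.4  0.4 -0.9] M [0.11 0.16 0.01] op 0.059 20.0
scene 6096 ((0.4334351718425751, 0.16142067313194275), 0.09957416355609894) [np.int64(256), np.int64(369), np.int64(284), np.int64(371)]
side 1320 ((0.4353868365287781, 0.1497318148612976), 0.08727996051311493) [np.int64(250), np.int64(320), np.int64(194), np.int64(221)]
w1 7310 ((0.4454736113548279, 0.15679918229579926), 0.09888624399900436) [np.int64(321), np.int64(449), np.int64(174), np.int64(268)]
shift [0.0548 0.1759 0.0035] q6 -2.944 yaw -1.534 twist None
```

Run:
```python
from h import *
from scipy.optimize import least_squares
def sau(n,img,P):
    m=(img.min(-1)>130)&(P[...,2]>.009)&(P[...,2]<.02)&(np.hypot(P[...,0]-.433,P[...,1]-.162)<.095)
    Q=P[m][:,:2]
    r=least_squares(lambda p:np.hypot(Q[:,0]-p[0],Q[:,1]-p[1])-p[2],[.433,.162,.07],loss='soft_l1',f_scale=.004).x
    print(n,len(Q),r.round(4))
for n in('scene','side','wrist'):
    c,P=cloud(n); sau(n,c['img'],P)
sau('w1',cv2.imread('pics/w1.png'),np.load('w1.npy'))
```

```text
scene 3039 [0.4323 0.1589 0.0649]
side 910 [0.4339 0.1589 0.0637]
wrist 8288 [0.433  0.1572 0.0644]
w1 3433 [0.4354 0.1573 0.0629]
```

Call:
step_arm(plan=[[0.5,0.005,0.015,0,0],[0.5,0.015,0.045,0,0],[0.5,0.025,0.075,0,0],[0.5,0.035,0.105,0,0],[0.5,0.046,0.137,0,0],[0.5,0.055,0.165,0.02,0],[0.5,0.0587,0.1755,0.045,0],[0.5,0.0587,0.1755,0.07,0],[0.5,0.0587,0.1755,0.095,0],[0.5,0.0587,0.1755,0.12,0],[0.5,0.0587,0.1755,0.145,0],[0.5,0.0587,0.1755,0.165,0],[0.5,0.0587,0.1755,0.178,0],[0.5,0.0587,0.1755,0.178,0],[0.5,0.0587,0.1755,0.178,0]])

```text
time: 13.9
tool_pos: [0.4343, 0.1583, 0.0265]
tool_rot: [-3.14, 0.0, -1.534]
contact_force: [0.6, -0.2, 0.4]
opening: 0.0594
grip_force: 20.0
```

Run:
```python
from h import *
st()
c,P=cloud('scene'); cv2.imwrite('pics/c3.png',cv2.resize(c['img'][180:380,230:430,::-1],None,fx=3,fy=3))
m=(np.hypot(P[...,0]-.433,P[...,1]-.158)<.04)&(c['img'].max(-1)<50)&(P[...,2]<.06)
print(m.sum(),np.percentile(P[m][:,2],[1,5,50,99]))
```

```text
13.9 q6 -2.995 [0.4343 0.1583 0.0265] yaw -1.534 F [ 0.6 -0.2  0.4] M [0.07 0.12 0.05] op 0.0594 20.0
730 [0.02904342 0.0326652  0.05174322 0.05616091]
```

View pics/c3.png

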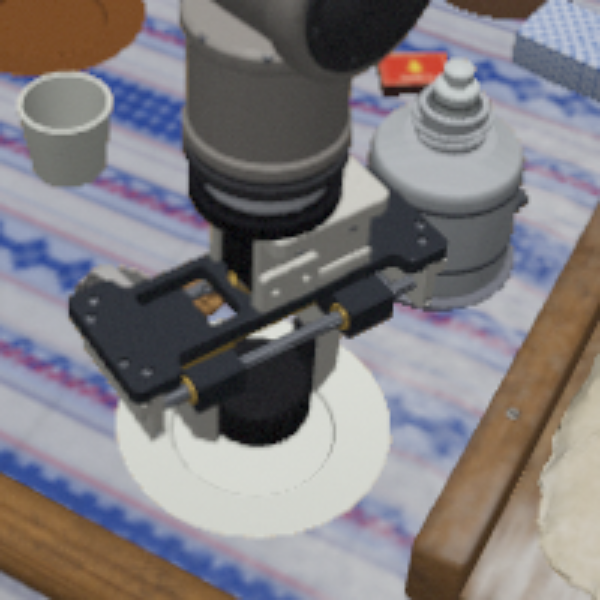

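The cap hangs level over the saucer's well, and the knob shows in the neck. I'll lower it until it touches.

Call:
step_arm(plan=[[0.5,0,0,0.005,0],[0.5,0,0,0.01,0],[0.5,0,0,0.014,0],[0.5,0,0,0.016,0],[0.5,0,0,0.017,0],[0.5,0,0,0.018,0]])

```text
time: 14.7
tool_pos: [0.4339, 0.1582, 0.0079]
tool_rot: [-3.141, 0.0, -1.534]
contact_force: [0.6, 0.1, -1.0]
opening: 0.059
grip_force: 20.0
```

Call:
step_arm(plan=[[0.5,0,0,0.0005,0],[0.5,0,0,0.001,0],[0.5,0,0,0.001,0]])

```text
time: 15.08
tool_pos: [0.4338, 0.1582, 0.0069]
tool_rot: [-3.142, 0.0, -1.534]
contact_force: [-0.1, 0.4, -1.1]
opening: 0.0595
grip_force: 20.0
```

Call:
step_arm(plan=[[0.5,0,0,0.0005,0],[0.5,0,0,0.001,0],[0.5,0,0,0.001,0]])

```text
time: 15.45
tool_pos: [0.4338, 0.1582, 0.0065]
tool_rot: [-3.141, 0.0, -1.534]
contact_force: [-1.1, 0.5, 6.2]
opening: 0.0591
grip_force: 20.0
```

```bash
python3 -c "
from h import *
st()"
```

```text
15.45 q6 -2.995 [0.4338 0.1582 0.0065] yaw -1.534 F [-1.1  0.5  6.2] M [-0.    0.49  0.04] op 0.0591 20.0
```

Contact with about 6 N. I'll open slightly, then rise.

Call:
step_arm(plan=[[-0.38,0,0,0,0],[-0.42,0,0,0,0],[-0.42,0,0,0,0],[-0.42,0,0,0,0],[-0.42,0,0,-0.005,0],[-0.45,0,0,-0.02,0],[-0.6,0,0,-0.04,0],[-0.6,0,0,-0.07,0.15],[-0.6,0,0,-0.11,0.3],[-0.6,0,0,-0.15,0.45],[-0.6,0,0,-0.2,0.6]])

```text
time: 16.82
tool_pos: [0.4331, 0.158, 0.2072]
tool_rot: [3.141, -0.001, -2.139]
contact_force: [1.1, 0.0, -0.0]
opening: 0.0736
grip_force: 0.0
```

Run:
```python
from h import *
st()
c,P=cloud('scene')
m=(np.hypot(P[...,0]-.433,P[...,1]-.158)<.06)&(c['img'].max(-1)<50)&(P[...,2]<.06)
print(m.sum(),np.percentile(P[m][:,2],[1,5,50,99]),cv2.minEnclosingCircle(P[m][:,:2].astype(np.float32)))
# knob
for n in('scene','side'):
    c,P=cloud(n)
    m=(np.hypot(P[...,0]-.607,P[...,1]-.223)<.03)&(P[...,2]>.138)&(P[...,2]<.17)
    Q=P[m];print(n,len(Q),Q.mean(0),Q[:,2].max() if len(Q) else 0)
    if len(Q): print(cv2.minEnclosingCircle(Q[:,:2].astype(np.float32)))
    m=(np.hypot(P[...,0]-.443,P[...,1]-.416)<.045)&(P[...,2]>.053)&(P[...,2]<.07)
    print('cup',cv2.minEnclosingCircle(P[m][:,:2].astype(np.float32)))
to(.607,.223,.25,.9)
```

```text
16.825 q6 -2.39 [0.4331 0.158  0.2072] yaw -2.139 F [ 1.1  0.  -0. ] M [ 0.02  0.06 -0.06] op 0.0736 0.0
980 [0.00906929 0.01325263 0.03197194 0.03506306] ((0.4316208064556122, 0.15665645897388458), 0.02925325185060501)
scene 77 [0.59979523 0.22170499 0.14280051] 0.1537246547357687
((0.6057552099227905, 0.22338755428791046), 0.013784640468657017)
cup ((0.441714346408844, 0.415040522813797), 0.03244800120592117)
side 127 [0.60764817 0.23001048 0.14695476] 0.1573641026252821
((0.6077673435211182, 0.22661776840686798), 0.013931424356997013)
cup ((0.4421873688697815, 0.4168684482574463), 0.03441380336880684)
shift [-0.1466 -0.1111 -0.0403] q6 -2.395 yaw -2.134 twist -3.034
```

Cap lies flat at the centre of the saucer. Now above the knob.

Call:
step_arm(plan=[[-0.5,-0.01,-0.008,-0.01,0.17],[-0.5,-0.025,-0.019,-0.02,0.34],[-0.5,-0.04,-0.03,-0.03,0.51],[-0.5,-0.056,-0.042,-0.03,0.68],[-0.5,-0.072,-0.055,-0.03,0.85],[-0.5,-0.088,-0.067,-0.03,1.02],[-0.5,-0.104,-0.079,-0.03,1.19],[-0.5,-0.12,-0.091,-0.03,1.36],[-0.5,-0.135,-0.102,-0.03,1.53],[-0.5,-0.1466,-0.111,-0.03,1.7],[-0.5,-0.1466,-0.111,-0.03,1.87],[-0.5,-0.1466,-0.111,-0.03,2.04],[-0.5,-0.1466,-0.111,-0.03,2.21],[-0.5,-0.1466,-0.111,-0.03,2.38],[-0.5,-0.1466,-0.111,-0.03,2.38]])

```text
time: 18.85
tool_pos: [0.6054, 0.2226, 0.2343]
tool_rot: [-3.139, 0.0, 1.771]
contact_force: [-0.1, -0.1, 0.3]
opening: 0.0689
grip_force: 0.0
```

Run:
```python
from h import *
st()
c,P=cloud('wrist'); cv2.imwrite('pics/w4.png',c['img'][...,::-1])
m=(np.hypot(P[...,0]-.607,P[...,1]-.223)<.03)&(P[...,2]>.149)&(P[...,2]<.17)
Q=P[m];v,u=np.nonzero(m);print(len(Q),Q.mean(0),Q[:,2].max(),cv2.minEnclosingCircle(Q[:,:2].astype(np.float32)),u.mean(),v.mean())
m=(np.hypot(P[...,0]-.607,P[...,1]-.223)<.03)&(P[...,2]>.122)&(P[...,2]<.14);Q=P[m]
print(len(Q),cv2.minEnclosingCircle(Q[:,:2].astype(np.float32)))
```

```text
18.85 q6 0.033 [0.6054 0.2226 0.2343] yaw 1.771 F [-0.1 -0.1  0.3] M [-0.09  0.04 -0.03] op 0.0689 0.0
367 [0.60700221 0.22301898 0.15539636] 0.15800395693168123 ((0.6072697043418884, 0.2221243530511856), 0.009294800460338593) 283.98365122615803 216.69482288828337
824 ((0.6073596477508545, 0.22188974916934967), 0.023888828232884407)
```

View pics/w4.png

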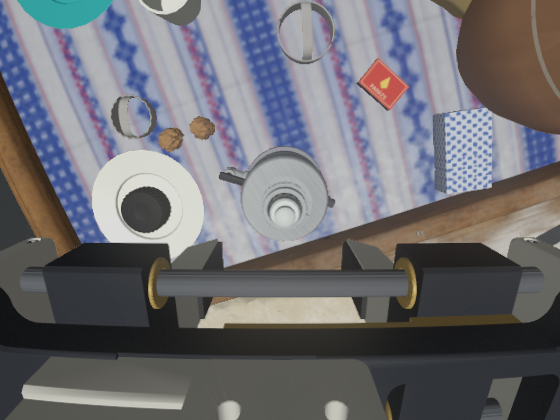

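The wrist view shows the knob at (284,213) and the cap centred in the saucer at (145,208). Descend and grip the knob.

Call:
step_arm(plan=[[-0.5,0,0.0015,0.02,0],[-0.5,0,0.0015,0.045,0],[-0.5,0,0.0015,0.07,0],[-0.5,0,0.0015,0.084,0],[-0.5,0,0.0015,0.09,0],[-0.5,0,0.0015,0.09,0],[0,0,0.0015,0.09,0],[0.5,0,0.0015,0.09,0],[0.9,0,0.0015,0.09,0],[0.9,0,0.0015,0.09,0],[0.9,0,0.0015,0.09,0],[0.9,0,0.0015,0.09,0]], grip_force=15)

```text
time: 20.4
tool_pos: [0.6074, 0.2231, 0.1459]
tool_rot: [3.142, -0.0, 1.769]
contact_force: [-0.3, 0.3, -0.1]
opening: 0.0173
grip_force: 15.0
```

```bash
python3 -c "
from h import *
st()"
```

```text
20.4 q6 0.036 [0.6074 0.2231 0.1459] yaw 1.769 F [-0.3  0.3 -0.1] M [-0.1   0.02 -0.03] op 0.0173 15.0
```

Call:
step_arm(plan=[[0.9,0,0,-0.004,0],[0.9,0,0,-0.012,0],[0.9,0,0,-0.024,0],[0.9,0,0,-0.038,0],[0.9,0,0,-0.054,0],[0.9,0,0,-0.07,0],[0.9,0,0,-0.085,0],[0.9,0,0,-0.095,0],[0.9,0,0,-0.1,0],[0.9,0,0,-0.1,0]])

```text
time: 21.65
tool_pos: [0.6074, 0.2231, 0.246]
tool_rot: [3.142, -0.0, 1.769]
contact_force: [0.3, 0.2, -0.8]
opening: 0.0174
grip_force: 15.0
```

Run:
```python
from h import *
st()
to(.4425,.4165,.2,1.771)
c,P=cloud('wrist')
for z0,z1 in((.05,.075),(.045,.07)):
    m=(np.hypot(P[...,0]-.443,P[...,1]-.416)<.045)&(P[...,2]>z0)&(P[...,2]<z1)
    print(m.sum(),cv2.minEnclosingCircle(P[m][:,:2].astype(np.float32)) if m.sum() else 0)
```

```text
21.65 q6 0.036 [0.6074 0.2231 0.246 ] yaw 1.769 F [ 0.3  0.2 -0.8] M [-0.13  0.06  0.04] op 0.0174 15.0
shift [ 0.2221 -0.1236  0.046 ] q6 0.036 yaw 1.769 twist -0.002
331 ((0.4448304772377014, 0.401694118976593), 0.02873288094997406)
404 ((0.4448304772377014, 0.401694118976593), 0.02873288094997406)
```

Call:
step_arm(plan=[[0.9,0.007,-0.004,0,0],[0.9,0.02,-0.011,0,0],[0.9,0.036,-0.02,0,0],[0.9,0.054,-0.03,0,0],[0.9,0.072,-0.04,0,0],[0.9,0.09,-0.05,0,0],[0.9,0.108,-0.06,0,0],[0.9,0.126,-0.07,0,0],[0.9,0.144,-0.08,0,0],[0.9,0.162,-0.09,0,0],[0.9,0.18,-0.1,0.01,0],[0.9,0.197,-0.11,0.025,0],[0.9,0.21,-0.117,0.04,0],[0.9,0.219,-0.122,0.055,0],[0.9,0.222,-0.1236,0.07,0],[0.9,0.222,-0.1236,0.08,0],[0.9,0.222,-0.1236,0.08,0],[0.9,0.222,-0.1236,0.08,0]])

```text
time: 23.95
tool_pos: [0.4432, 0.4163, 0.1665]
tool_rot: [3.141, -0.0, 1.768]
contact_force: [-0.3, 1.1, -0.0]
opening: 0.0175
grip_force: 15.0
```

Run:
```python
from h import *
st()
im=[]
for n,(u,v) in(('scene',(252,205)),('side',(286,235))):
    c,P=cloud(n); im.append(cv2.resize(c['img'][v-65:v+65,u-65:u+65,::-1],(390,390)))
    for lab,(a,b) in dict(cup=(.053,.062),cart=(.09,.125)).items():
        m=(np.hypot(P[...,0]-.443,P[...,1]-.416)<.045)&(P[...,2]>a)&(P[...,2]<b)&(c['img'].min(-1)>60)
        Q=P[m]; print(n,lab,len(Q),Q.mean(0) if len(Q) else 0, cv2.minEnclosingCircle(Q[:,:2].astype(np.float32)) if len(Q) else 0)
cv2.imwrite('pics/d5.png',np.hstack(im))
```

```text
23.95 q6 0.431 [0.4432 0.4163 0.1665] yaw 1.768 F [-0.3  1.1 -0. ] M [-0.09  0.02  0.01] op 0.0175 15.0
scene cup 214 [0.44123095 0.41512469 0.05709903] ((0.4424557685852051, 0.4152439832687378), 0.03349019214510918)
scene cart 155 [0.43838283 0.4076465  0.10978751] ((0.44120001792907715, 0.41328659653663635), 0.013352636247873306)
side cup 324 [0.44247978 0.41699531 0.05685243] ((0.4443448781967163, 0.4162701964378357), 0.03334483131766319)
side cart 164 [0.44471811 0.42787569 0.10890508] ((0.44438543915748596, 0.4198412299156189), 0.013620395213365555)
```

View pics/d5.png

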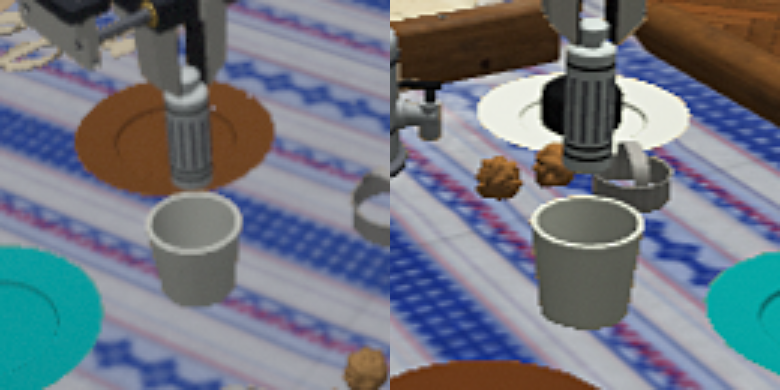

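The cartridge hangs upright, centred over the cup. Lower it in.

Call:
step_arm(plan=[[0.9,0,0,0.005,0],[0.9,0,0,0.015,0],[0.9,0,0,0.025,0],[0.9,0,0,0.036,0],[0.9,0,0,0.048,0],[0.9,0,0,0.06,0],[0.9,0,0,0.07,0],[0.9,0,0,0.077,0],[0.9,0,0,0.081,0],[0.9,0,0,0.082,0],[0.9,0,0,0.082,0]])

```text
time: 25.42
tool_pos: [0.4427, 0.4165, 0.0842]
tool_rot: [3.141, -0.0, 1.769]
contact_force: [-0.3, 0.1, -0.7]
opening: 0.0173
grip_force: 15.0
```

Call:
step_arm(plan=[[0.9,0,0,0.001,0],[0.9,0,0,0.002,0],[0.9,0,0,0.002,0]])

```text
time: 25.8
tool_pos: [0.4425, 0.4164, 0.0819]
tool_rot: [-3.142, -0.0, 1.769]
contact_force: [-1.0, 0.2, -0.4]
opening: 0.0174
grip_force: 15.0
```

Call:
step_arm(plan=[[0.9,0,0,0.001,0],[0.9,0,0,0.0015,0],[0.9,0,0,0.0015,0]])

```text
time: 26.18
tool_pos: [0.4425, 0.4164, 0.0804]
tool_rot: [-3.142, -0.0, 1.769]
contact_force: [0.2, 0.0, 0.3]
opening: 0.0174
grip_force: 15.0
```

Call:
step_arm(plan=[[0.9,0,0,0.0005,0],[0.9,0,0,0.001,0],[0.9,0,0,0.001,0]])

```text
time: 26.55
tool_pos: [0.4425, 0.4164, 0.0794]
tool_rot: [-3.142, -0.0, 1.769]
contact_force: [-0.9, 0.4, -0.6]
opening: 0.0173
grip_force: 15.0
```

Call:
step_arm(plan=[[0.9,0,0,0.0005,0],[0.9,0,0,0.001,0],[0.9,0,0,0.001,0]])

```text
time: 26.92
tool_pos: [0.4426, 0.4165, 0.0786]
tool_rot: [3.141, -0.0, 1.769]
contact_force: [-0.1, -0.3, 1.6]
opening: 0.0171
grip_force: 15.0
```

```bash
python3 -c "
from h import *
st()"
```

```text
26.925 q6 0.431 [0.4426 0.4165 0.0786] yaw 1.769 F [-0.1 -0.3  1.6] M [-0.12  0.04  0.04] op 0.0171 15.0
```

Touching, at the height the cup floor should give. Release gently and rise.

Call:
step_arm(plan=[[0.5,0,0,0,0],[0.4,0,0,0,0],[0.3,0,0,0,0],[0.2,0,0,0,0],[0.1,0,0,0,0],[0.1,0,0,-0.01,0],[0.1,0,0,-0.03,0],[0.1,0,0,-0.06,0],[0.1,0,0,-0.1,0],[0.1,0,0,-0.14,0],[0.1,0,0,-0.14,0],[0.1,0,0,-0.14,0]])

```text
time: 28.42
tool_pos: [0.4423, 0.4162, 0.2183]
tool_rot: [-3.141, 0.0, 1.769]
contact_force: [0.2, -0.2, -0.8]
opening: 0.0413
grip_force: 0.0
```

Run:
```python
from h import *
st()
c,P=cloud('scene'); cv2.imwrite('pics/f.png',cv2.resize(c['img'][150:370,200:420,::-1],None,fx=2.5,fy=2.5))
m=(np.hypot(P[...,0]-.443,P[...,1]-.416)<.03)&(P[...,2]>.065)&(P[...,2]<.12);Q=P[m];print(len(Q),Q.max(0),Q.mean(0))
```

```text
28.425 q6 0.431 [0.4423 0.4162 0.2183] yaw 1.769 F [ 0.2 -0.2 -0.8] M [-0.07  0.01 -0.03] op 0.0413 0.0
170 [0.45550516 0.42977349 0.09316967] [0.44053636 0.41176996 0.07824273]
```

View pics/f.png

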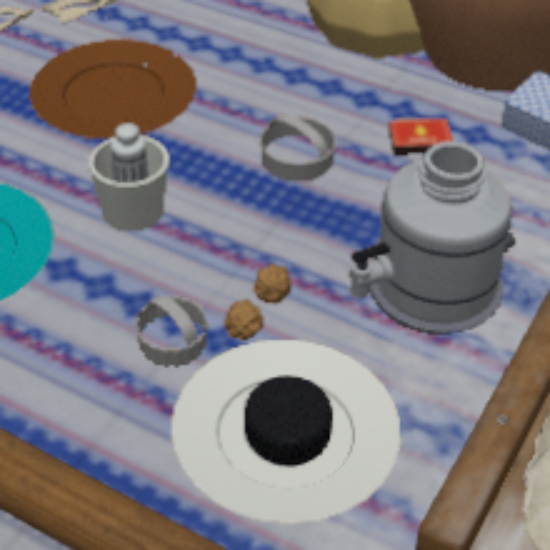

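The cartridge stands upright in the cup, the cap lies flat in the saucer, and the hand is clear.

```bash
python3 -c "
from cell import *
print(hand_in())"
```

```text
the job is handed in; nothing more can be done
None
```

The job is handed in at about 28 s: the cap came off in one continuous turn without letting go and lies flat in the middle of the white saucer, and the cartridge stands upright in the cup; `hand_in()` gave no verdict.

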